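Clamp a bar of cheese with the slip-clutch thumbscrew

TASK

Slide the bar of cheese along its channel in the holding jig until its far end sits against the blue end stop, gently. Then turn the red wing knob clockwise to bring the screw foot down on the cheese, and stop at the first slip of the knob's clutch; do not keep it slipping. Leave the cheese clamped, let go of everything and do not disturb the other things on the counter.

Things in the scene. Friction and masses are not known exactly. Their poses are not given: they have to be found in the camera images.
- jig: holding jig fixed on the counter: wooden base with two guide strips, an aluminium bridge and a screw through it. Origin: on the counter under the screw's vertical axis; +x runs along the channel from its open near end to the blue end stop, z up. Base x -255 to 45, y -65 to 65, top at z 12 mm; bridge beam x -17 to 17, y -57 to 57, z 85 to 97 mm, posts at its ends
- end_stop: blue block 10 x 70 x 30 mm fixed across the channel's far end. Origin: middle of the bottom edge of the face that meets the cheese, at x 30, z 12 mm in the jig's frame; axes as the jig's. The channel is 60 mm wide, between guide strips 5 mm thick at y 30 to 35 and -30 to -35 mm, their tops 20 mm above the counter
- cheese_mid (a point): centre of the loose bar of cheese: cream, brown underside, 160 mm long (its x, along the jig's x), 54 wide, 50 high, about 0.45 kg, lying in the channel, top 62 mm above the counter. It starts 30 to 70 mm short of the stop. Seated, this point is at x -50 mm in the jig's frame and the near 110 mm of the bar stay clear of the bridge
- cheese: the same bar of cheese; origin at the centre of its underside
- foot: white round pressing foot, 32 mm across, on a ram below the beam, on the screw axis; origin at the centre of its underside. It starts about 2 to 5 mm above the cheese's top level and goes down 2.86 mm per radian that the collar turns clockwise; the screw is self-locking and stays put when let go
- knob_grip (a point): grip point on the axis of the red wing knob, 136 mm above the counter. The wing is an upright bar 44 mm long (this point's x), 12 mm thick (its y), 112 to 152 mm up, on a red disc 36 mm across, 106 to 112 mm up. It stays at its height. Clockwise from above lowers the foot. The wing is cushioned on the disc (gives 0.05 rad per 0.1 N m), the disc drives the dark collar by a drag clutch
- knob_mark (a point): white tick on the knob's red disc, 18 mm from the axis, along the knob's y. Turning both takes a steady 0.17 N m (0.11 left when stopped); once the foot bears on the cheese it climbs within about 0.3 to 0.7 rad to 0.32 N m (0.3 stopped), where the collar stands still and the clutch lets the knob slip, at that torque, without limit
- collar_mark (a point): white tick on the dark collar (48 mm across, 98 to 105 mm above the counter) below the knob, 18 mm from the axis. It is in line with the knob's tick at the start and turns along with it; when the clutch slips the knob's tick moves ahead, and the two part by 1.8 mm per 0.1 rad of slip
- wheel_dark: black-rinded wheel of cheese, 156 mm across, 60 high, loose, to be left alone; origin at the centre of its underside
- wheel_half: brown-rinded wheel of cheese with a pale top, 130 mm across, 55 high, loose, to be left alone; origin at the centre of its underside
- block: pale block of cheese, 90 x 70 x 60 mm, loose, to be left alone; origin at the centre of its underside
- knife: cheese knife lying flat, 260 mm long, 18 mm high, black handle, loose, to be left alone; origin on its underside, between handle and blade
- honey: amber jar with a brass cap, 64 mm across, 90 high, loose, to be left alone; origin at the centre of its underside
- tub: open white plastic tub, 90 mm across, 65 high, loose, to be left alone; origin at the centre of its underside
- tag: lime-green price tag stand, 70 mm wide, 62 high, loose, to be left alone; origin at the centre of its underside
Not all that is in view belongs to the job. Of the things like the cheese, leave any that is turquoise; of the rest the larger one is meant.

How it is judged:
By the outcome, as a careful person would: the job done as asked, in the order asked, and still so for the second after the job is handed in, with the robot touching nothing.
It also fails if it takes over 64 s, if anything falls off the work surface, if the arm or the gripper's body presses on something with over 40 N, if the wrist force passes 120 N, or if a joint passes its speed limit or range.

ROBOT

A 6-joint arm with a two-finger parallel gripper is mounted at the origin on the work surface. World frame = base frame: x ahead of the robot, y to its left, z up, the work surface at z = 0. Lengths are in m, angles in rad, forces in N, time in s.
With the tool pointing down it reaches from about 0.3 to 0.775 m from the base axis. Payload 14.6 kg.
Tool frame: the origin (TCP) lies on the centre line of the jaws, within the pads' length; the fingertips stand 19 mm ahead of it and the grasp point (between the pads) is the TCP; z points along the fingers, y is the direction in which the jaws open and shut (so a half turn about z gives the same grasp; the last joint's range is limited). The gripper opens to 94 mm and grips with 3 to 60 N. Pads are 16 mm wide; open, the fingers measure 119 mm over their backs; the gripper's body (75 mm by 177 mm) begins 78 mm behind the grasp point.
Start: joints at [-1.229, 0.3, 1.521, -0, 1.321, -0.067], TCP at [0.219, -0.505, 0.224] pointing down, gripper open.
Joint ranges: [-3.03, 3.03], [-0.79, 2.21], [0.23, 2.52], [-1.04, 4.18], [0, 3.07], [-2.55, 2.55]. Speed limits (rad/s): [2.22, 2.22, 2.57, 3.14, 3.14, 3.14].

INTERFACE

Orientations are given as [roll, pitch, yaw] about the fixed x, y, z axes, in that order (R = Rz(yaw) Ry(pitch) Rx(roll)).
In Python, from station import ctrl gives the robot as it stands. The module is installed in compiled form; this text tells all that it offers.
- The arm moves only by the shell command python3 -m creep 'ROWS' [FORCE]. ROWS is a JSON object of lists of equal length, an entry for each row: "translation": the shift along the world's x, y, z in mm, a list of three; "yaw": the turn about the world's z in rad; "gripper": the closure in counts, from 0 (fully open) to 255 (shut). A call has 1 to 5 rows; each row is the pose to reach, as a shift and turn from the pose measured when the call began; what a row does not reach only later rows make up. A row lasts 1/12 s, in which the tool goes at most 41.7 mm and 7.16 degrees, less where a joint would pass 70% of its speed; a pose out of reach is approached as far as the arm can. A call with a gripper value outside its range is refused whole. The fingers move at their own pace and stop on an object; FORCE is the grip in N (left out, the last holds). Time passes only in rows, so rows that repeat a pose let the fingers close. It gives the time, the measured TCP pose, the force and the opening at its end, in the units of the state.
- ctrl.get_obs(): the state, without advancing time (a new reading comes with each control period).
- ctrl.camera(name): name is "scene" or "top" or "wrist"; returns a dict with "pixels" (384x512x3 uint8, red, green, blue), "depth" (384x512 float32, m along the optical axis (not along the pixel's ray), 0 where there is no reading), "fx", "fy", "cx", "cy" (pixels), "R" (3x3) and "t" (3): a world point X has camera coordinates R X + t; the wrist camera has in their place "tool_from_camera" (4x4, takes a point from camera to tool coordinates, whose origin is the TCP and whose axes are the flange's). Camera axes: x right, y down, z forward; pixel columns grow to the right and rows downward; lengths in m; the calibration is good to about 2 mm. A picture is of the moment at which its call begins: read the wrist's pose just before it.
- ctrl.hand_in(): hands the job in, once; it reports no verdict.
The state is a dict: "time_s": time; "qpos": joint angles; "joint_vel": joint speeds; "tau": joint torques, N m; "ee_pos": TCP position; "eef_rot": TCP orientation; "force": force on the tool from outside, world axes, zero at the start; "moment": the same for the moment, N m; "grip_width": finger opening in m.
Only numpy, scipy, OpenCV 4.12 (cv2) and the standard library are available. Lean on these libraries where they do the work, as an engineer would, in place of code of your own. Each camera call takes 0.05 s, during which the arm holds its last target. There are 200 camera calls.

## Working session

There is one attempt and no reset: what is moved stays moved. The work goes in short steps, Python scripts to look and compute and a shell command to move; the robot and the scene stay as the last step left them, time stands still between calls to the robot, and variables do not carry over. Pictures are saved under pics/ and viewed, about 8 in all and at most 12, crops included, and the job is handed in when it is done.

```bash
mkdir -p pics; python3 - <<'E'
from station import ctrl
import cv2,pickle
import numpy as np
o=ctrl.get_obs();print(o)
d={}
for n in("scene","top"):
    c=ctrl.camera(n);d[n]=c
    cv2.imwrite(f"pics/{n}0.png",c["pixels"][...,::-1])
    print(n,c["fx"],c["cx"],c["cy"],c["R"],c["t"])
pickle.dump(d,open("c0.pkl","wb"))
E
```

```text
{'time_s': 0.0, 'qpos': array([-1.22856679e+00,  3.00469028e-01,  1.52158053e+00, -4.04822313e-05,
        1.32070185e+00, -6.65846395e-02]), 'joint_vel': array([-0.00101513,  0.00072071,  0.00075587, -0.00046933,  0.0008529 ,
        0.0003435 ]), 'tau': array([ 2.00591450e-03, -5.31805873e+01, -3.52737808e+01,  7.09266239e-02,
        2.43943592e-02, -9.35281719e-05]), 'ee_pos': array([ 0.21855139, -0.50444925,  0.22388769]), 'eef_rot': array([-3.14043385e+00, -3.79743391e-05,  4.08824199e-01]), 'force': array([ 0.12568879, -0.37937601, -0.609137  ]), 'moment': array([-0.02021922,  0.00551854,  0.04393025]), 'grip_width': 0.09415887668067414}
scene 382.0586089581255 256.74385140059235 189.9770349887992 [[ 0.44210108  0.89677824  0.01831455]
 [ 0.61837914 -0.2899361  -0.73044116]
 [-0.64973369  0.33425417 -0.68273002]] [-0.2624715  -0.27588098  1.5988589 ]
top 443.2284130858181 258.6911090954503 181.45408012709458 [[-2.12971093e-02 -9.99766414e-01 -3.68111700e-03]
 [-9.82463831e-01  2.16104181e-02 -1.85196682e-01]
 [ 1.85232973e-01 -3.27589665e-04 -9.82694580e-01]] [0.03477664 0.58777845 1.24240988]
```

View pics/top0.png

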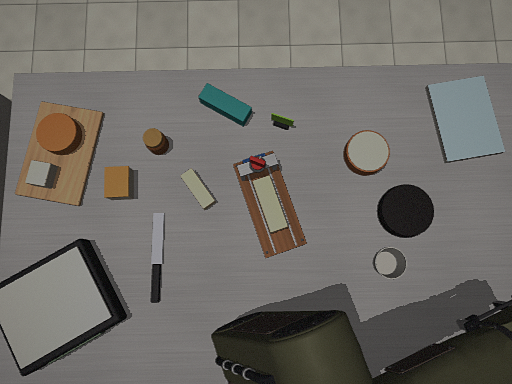

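View pics/scene0.png

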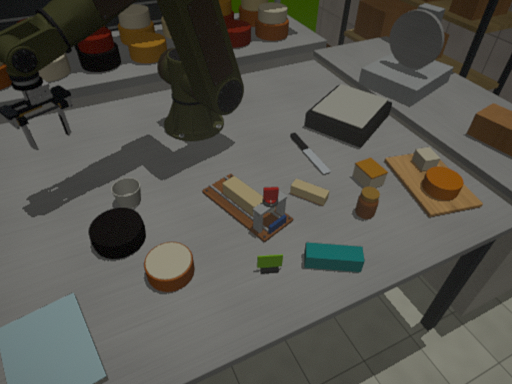

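The top view shows the jig around (270,205), with its far end and red knob at (257,163) and the cheese's near end at about (276,232). The scene view shows the knob at (270,195) and the turquoise bar at (335,257). The small bar at (198,188) is the decoy.

```bash
cat > h.py <<'E'
import numpy as np,cv2
def plane(c,uv,z,R=None,t=None):
    R=c["R"] if R is None else R; t=c["t"] if t is None else t
    uv=np.atleast_2d(uv).astype(float)
    d=np.c_[(uv[:,0]-c["cx"])/c["fx"],(uv[:,1]-c["cy"])/c["fy"],np.ones(len(uv))]@R
    o=-R.T@t
    return o+d*((z-o[2])/d[:,2])[:,None]
def proj(c,X,R=None,t=None):
    R=c["R"] if R is None else R; t=c["t"] if t is None else t
    p=np.atleast_2d(X)@R.T+t
    return np.c_[p[:,0]/p[:,2]*c["fx"]+c["cx"],p[:,1]/p[:,2]*c["fy"]+c["cy"]]
def wristcam(ctrl):
    from scipy.spatial.transform import Rotation as Ro
    o=ctrl.get_obs();c=ctrl.camera("wrist")
    T=np.eye(4);T[:3,:3]=Ro.from_euler("xyz",o["eef_rot"]).as_matrix();T[:3,3]=o["ee_pos"]
    M=np.linalg.inv(T@c["tool_from_camera"]);c["R"]=M[:3,:3];c["t"]=M[:3,3]
    return o,c
def big(m):
    n,l,s,cen=cv2.connectedComponentsWithStats(m.astype(np.uint8));i=1+np.argmax(s[1:,4]);return l==i
E
python3 - <<'E'
import pickle,numpy as np,cv2
from h import *
d=pickle.load(open("c0.pkl","rb"))
c=d["top"];im=c["pixels"];x0,x1,y0,y1=225,315,140,265
sub=im[y0:y1,x0:x1]
hsv=cv2.cvtColor(sub,cv2.COLOR_RGB2HSV)
h,s,v=[hsv[...,i].astype(int) for i in range(3)]
wood=(h<16)&(s>80)&(v>50)&~((s>170)&(h<4))
wood=cv2.morphologyEx(wood.astype(np.uint8),cv2.MORPH_CLOSE,np.ones((9,9)))
pts=np.argwhere(big(wood))[:,::-1]+[x0,y0]
P=plane(c,pts,.012)
r=cv2.minAreaRect((P[:,:2]*1000).astype(np.float32));print("wood",r)
ch=big((h>17)&(h<35)&(s>40)&(v>120))
P=plane(c,np.argwhere(ch)[:,::-1]+[x0,y0],.062);print("cheese",cv2.minAreaRect((P[:,:2]*1000).astype(np.float32)))
for n in d:
    hs=cv2.cvtColor(d[n]["pixels"],cv2.COLOR_RGB2HSV).astype(int)
    m=((hs[...,0]<5)|(hs[...,0]>174))&(hs[...,1]>170)&(hs[...,2]>90)
    if n=="top": m[:, :225]=0;m[:,315:]=0;m[:130]=0
    else: m[:170]=0;m[:,:240]=0;m[:,300:]=0
    m=big(m)
    p=np.argwhere(m)[:,::-1];print(n,"red",p.mean(0),p.min(0),p.max(0),plane(d[n],p.mean(0),.13))
cv2.imwrite("pics/crop.png",cv2.resize(sub[...,::-1],None,fx=4.5,fy=4.5,interpolation=2))
E
```

```text
wood ((533.3848266601562, -6.275764465332031), (304.7257385253906, 129.4040069580078), 18.0502986907959)
cheese ((522.944580078125, -7.615684509277344), (157.36184692382812, 52.10260772705078), 18.17239761352539)
scene red [269.85714286 188.8       ] [264 188] [277 190] [[0.60940212 0.03266002 0.13      ]]
top red [257.19047619 159.79365079] [250 156] [264 164] [[0.6356145  0.02493965 0.13      ]]
```

View pics/crop.png

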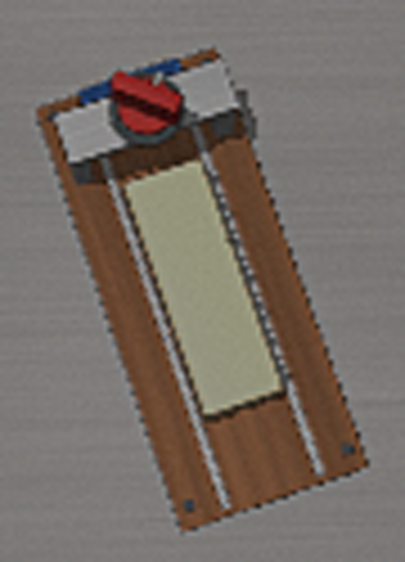

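The crop shows the cheese's near end at about (245,405), the wing lying from (120,80) to (178,105), and the knob tick at (158,77). From this I get the jig origin at about (633,26) mm with yaw 0.315. The cheese is about 65 mm short of the stop, and the wing is at yaw ≈1.16. First move: to above the channel behind the cheese.

```bash
python3 -m creep '{"translation":[[40,95,0],[80,190,0],[80,190,0],[80,190,0],[80,190,0]],"yaw":[-0.05,-0.094,-0.094,-0.094,-0.094],"gripper":[255,255,255,255,255]}' 20
python3 -m creep '{"translation":[[80,190,0],[80,190,0],[80,190,0],[80,190,0],[80,190,0]],"yaw":[0,0,0,0,0],"gripper":[255,255,255,255,255]}'
```

```text
time_s: 0.52
ee_pos: [0.2987, -0.3124, 0.2237]
eef_rot: [-3.14, 0.0, 0.314]
force: [1.4, -0.8, 0.2]
grip_width: 0.064
time_s: 0.93
ee_pos: [0.3788, -0.1204, 0.2237]
eef_rot: [-3.14, -0.0, 0.314]
force: [0.9, -1.5, 0.2]
grip_width: 0.0304
```

```bash
python3 -m creep '{"translation":[[33,74.5,0],[33,74.5,0],[33,74.5,0],[33,74.5,0],[33,74.5,0]],"yaw":[0,0,0,0,0],"gripper":[255,255,255,255,255]}'
python3 - <<'E'
from station import ctrl
from h import *
import pickle
o,c=wristcam(ctrl);pickle.dump(c,open("w1.pkl","wb"))
print(o["ee_pos"],o["force"],o["moment"],o["grip_width"])
cv2.imwrite("pics/w1.png",c["pixels"][...,::-1])
a=.315;O=np.array([.6332,.0263,0]);R=np.array([[np.cos(a),-np.sin(a),0],[np.sin(a),np.cos(a),0],[0,0,1]])
for n,X in dict(near_end_L=[-.1954,.027,.062],near_end_R=[-.1954,-.027,.062],baseL=[-.255,.065,.012],stripL=[-.25,.03,.02],stripR=[-.25,-.03,.02],knob=[0,0,.152]).items(): print(n,proj(c,O+R@X))
E
```

```text
time_s: 1.35
ee_pos: [0.4116, -0.0461, 0.2235]
eef_rot: [-3.14, 0.0, 0.315]
force: [1.6, -0.1, 0.0]
grip_width: 0.0006
[ 0.41158592 -0.04611843  0.22349873] [ 1.58134129 -0.09280445  0.02830046] [-0.04931116  0.01944786 -0.03439674] 0.0005924133054760117
near_end_L [[230.17616632 140.09480265]]
near_end_R [[286.77276093 140.05102968]]
baseL [[201.8325923 186.0290242]]
stripL [[231.7305983 183.6495416]]
stripR [[285.35368556 183.61941652]]
knob [[ 258.05059763 -201.56570525]]
```

View pics/w1.png

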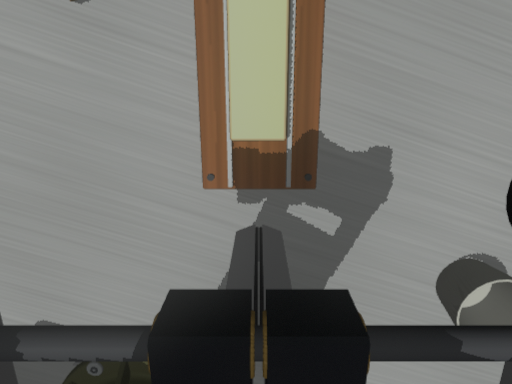

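The wrist view confirms the alignment. The cheese's near end is at row 140, columns 230–286, as predicted. Now I descend behind it and approach.

```bash
python3 -m creep '{"translation":[[0,0,-40],[0,0,-80],[0,0,-120],[0,0,-155],[0,0,-178]],"yaw":[0,0,0,0,0],"gripper":[255,255,255,255,255]}'
python3 -m creep '{"translation":[[0,0,-3],[5,1.5,-3],[10,3,-3],[15,5,-3],[20,6.5,-3]],"yaw":[0,0,0,0,0],"gripper":[255,255,255,255,255]}'
python3 -m creep '{"translation":[[2,0.6,0],[4,1.3,0],[6,2,0],[8,2.6,0],[10,3.3,0]],"yaw":[0,0,0,0,0],"gripper":[255,255,255,255,255]}'
```

```text
time_s: 1.82
ee_pos: [0.4097, -0.048, 0.0428]
eef_rot: [-3.139, 0.003, 0.31]
force: [1.4, 0.0, -1.0]
grip_width: -0.0001
time_s: 2.23
ee_pos: [0.4313, -0.0416, 0.0413]
eef_rot: [-3.14, 0.0, 0.31]
force: [1.1, -0.6, 0.5]
grip_width: 0.0006
time_s: 2.65
ee_pos: [0.441, -0.0382, 0.0413]
eef_rot: [-3.14, 0.001, 0.31]
force: [-3.9, -2.0, 2.3]
grip_width: 0.0007
```

Contact is made, with friction of about 4 N. I'll push 50 mm steadily and then slow down.

```bash
python3 -m creep '{"translation":[[2,0.7,0],[4,1.4,0],[6,2.1,0],[8,2.8,0],[10,3.5,0]],"yaw":[0,0,0,0,0],"gripper":[255,255,255,255,255]}'
python3 -m creep '{"translation":[[3,1,0],[6,2,0],[9,3,0],[12,4,0],[15,5,0]],"yaw":[0,0,0,0,0],"gripper":[255,255,255,255,255]}'
python3 -m creep '{"translation":[[3,1,0],[6,2,0],[9,3,0],[12,4,0],[15,5,0]],"yaw":[0,0,0,0,0],"gripper":[255,255,255,255,255]}'
python3 -m creep '{"translation":[[2,0.6,0],[4,1.3,0],[6,2,0],[7,2.3,0],[8,2.6,0]],"yaw":[0,0,0,0,0],"gripper":[255,255,255,255,255]}'
```

```text
time_s: 3.07
ee_pos: [0.4512, -0.0347, 0.0413]
eef_rot: [-3.14, 0.001, 0.31]
force: [-3.6, -1.5, 2.7]
grip_width: 0.0004
time_s: 3.48
ee_pos: [0.4665, -0.0296, 0.0412]
eef_rot: [-3.14, 0.001, 0.31]
force: [-4.2, -0.8, 2.0]
grip_width: 0.0005
time_s: 3.9
ee_pos: [0.4818, -0.0245, 0.0412]
eef_rot: [-3.14, 0.001, 0.31]
force: [-3.3, -1.5, 2.4]
grip_width: 0.0003
time_s: 4.32
ee_pos: [0.4899, -0.0218, 0.0412]
eef_rot: [-3.14, 0.001, 0.31]
force: [-4.2, -0.5, 2.5]
grip_width: 0.0005
```

```bash
python3 -m creep '{"translation":[[1,0.3,0],[2,0.7,0],[3,1,0],[4,1.3,0],[5,1.7,0]],"yaw":[0,0,0,0,0],"gripper":[255,255,255,255,255]}'
python3 -m creep '{"translation":[[0.5,0.2,0],[1,0.3,0],[1.5,0.5,0],[2,0.7,0],[2.5,0.8,0]],"yaw":[0,0,0,0,0],"gripper":[255,255,255,255,255]}'
python3 -m creep '{"translation":[[0.4,0.1,0],[0.8,0.3,0],[1.2,0.4,0],[1.6,0.5,0],[2,0.7,0]],"yaw":[0,0,0,0,0],"gripper":[255,255,255,255,255]}'
```

```text
time_s: 4.73
ee_pos: [0.495, -0.0201, 0.0412]
eef_rot: [-3.14, 0.001, 0.31]
force: [-3.8, -0.1, 3.0]
grip_width: 0.0008
time_s: 5.15
ee_pos: [0.497, -0.0194, 0.0412]
eef_rot: [-3.14, 0.003, 0.31]
force: [-11.1, -4.5, 9.5]
grip_width: 0.0005
time_s: 5.57
ee_pos: [0.4971, -0.0193, 0.0412]
eef_rot: [-3.139, 0.008, 0.31]
force: [-24.0, -10.6, 19.1]
grip_width: 0.0006
```

The force rose to about 26 N at the stall, so I'll back off and check seating. The cheese's near end should be 125 mm from the base's near edge.

```bash
python3 -m creep '{"translation":[[-3,-1,0],[-12,-4,0],[-30,-10,0],[-50,-16,0],[-67,-22,0]],"yaw":[0,0,0,0,0],"gripper":[255,255,255,255,255]}'
python3 -m creep '{"translation":[[-3,-1,40],[-3,-1,80],[-3,-1,120],[-3,-1,160],[-3,-1,182]],"yaw":[0,0,0,0,0],"gripper":[255,255,255,120,0]}'
python3 - <<'E'
from station import ctrl
from h import *
import pickle
o,c=wristcam(ctrl);t=ctrl.camera("top");s=ctrl.camera("scene");pickle.dump((c,t,s),open("w2.pkl","wb"))
print(o["ee_pos"],o["force"],o["moment"],o["grip_width"])
a=cv2.resize(c["pixels"][:,130:390],None,fx=1.4,fy=1.4)
b=cv2.resize(s["pixels"][160:245,190:300],(420,325),interpolation=2)
b2=cv2.resize(t["pixels"][140:265,225:315],(151,210),interpolation=2)
z=np.zeros((600,800,3),np.uint8);z[:a.shape[0],:a.shape[1]]=a[:600];z[:325,375:795]=b;z[330:540,375:526]=b2
cv2.imwrite("pics/w2.png",z[...,::-1])
E
```

```text
time_s: 5.98
ee_pos: [0.4288, -0.0415, 0.041]
eef_rot: [-3.139, 0.007, 0.311]
force: [0.1, -0.3, 0.5]
grip_width: 0.0003
time_s: 6.4
ee_pos: [0.4264, -0.0426, 0.2273]
eef_rot: [-3.142, 0.002, 0.311]
force: [0.8, -0.5, 0.5]
grip_width: 0.0106
[ 0.42636732 -0.04257191  0.22730714] [ 0.75958511 -0.48870115  0.54475151] [-0.00858883  0.00051718 -0.0288824 ] 0.010629609106311933
```

View pics/w2.png

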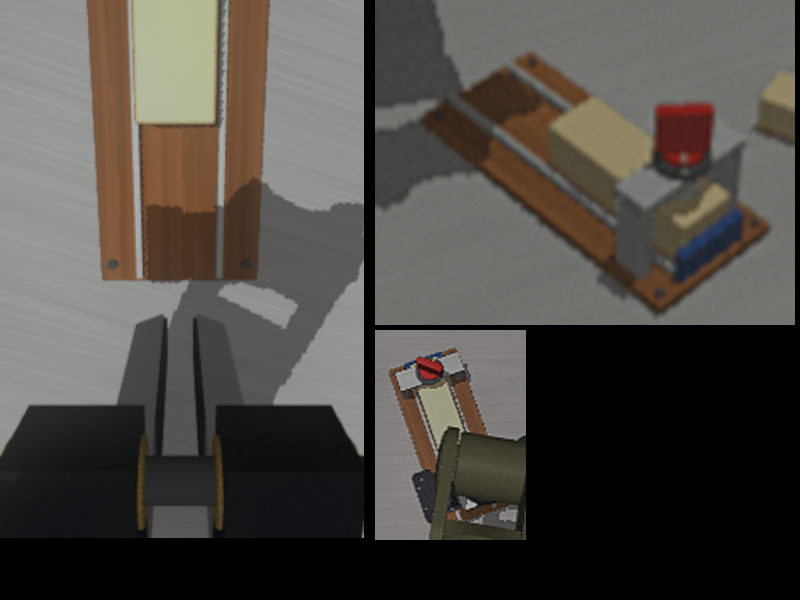

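The composite shows the cheese meeting the blue stop in the scene view. In the wrist view its near end is at row 123–125 and the base edge at row 280 (both ×1.4). A quick distance check, plus the knob axis and wing angle.

```bash
python3 - <<'E'
import pickle
from h import *
c,t,s=pickle.load(open("w2.pkl","rb"))
a=.313;u=np.array([np.cos(a),np.sin(a)])
col=130+180/1.4
e=plane(c,[col,123/1.4],.062)[0,:2];b=plane(c,[col,279.5/1.4],.012)[0,:2]
print("end",e,"base",b,"dist",(e-b)@u,"origin est",b+.255*u,"from stop", e+.13*u)
# wing top in top view
h=cv2.cvtColor(t["pixels"],cv2.COLOR_RGB2HSV).astype(int)
m=((h[...,0]<8)|(h[...,0]>172))&(h[...,1]>150)&(h[...,2]>60);m[:,:240]=0;m[:,275:]=0;m[:140]=0;m[180:]=0
for thr in (60,110,130,150):
    mm=m&(h[...,2]>thr);p=np.argwhere(mm)[:,::-1]
    if len(p)<8: continue
    P=plane(t,p,.152)[:,:2]*1000;r=cv2.minAreaRect(P.astype(np.float32))
    w,v=np.linalg.eigh(np.cov(P.T));print(thr,len(p),P.mean(0),r,np.arctan2(v[1,1],v[0,1]))
E
```

```text
end [ 0.50755636 -0.01665145] base [ 0.3884563  -0.05486878] dist 0.12508114056757466 origin est [0.63106689 0.02364935] from stop [0.63124019 0.02337741]
60 111 [623.400708    26.24870567] ((623.2271728515625, 28.828420639038086), (42.837440490722656, 31.879899978637695), 57.073341369628906) -2.3629009374139
110 91 [623.97758176  26.987519  ] ((621.688720703125, 28.908533096313477), (40.72085189819336, 29.963857650756836), 69.82322692871094) -2.364092088596122
130 88 [624.06185936  26.87974148] ((621.688720703125, 28.908533096313477), (40.72085189819336, 29.963857650756836), 69.82322692871094) 0.8046367743976574
150 41 [620.98990499  28.86952514] ((621.1056518554688, 28.7232666015625), (37.17177200317383, 27.046621322631836), 67.66490936279297) -2.5418206029522374
```

It measures 125.1 mm, so the cheese is seated. The refined jig origin is (631, 23.5) mm. Next I move closer to look at the wing and tick marks with the wrist camera.

```bash
python3 -m creep '{"translation":[[35,11,5],[70,23,10],[105,34,10],[122,39,10],[122,39,10]],"yaw":[0,0,0,0,0],"gripper":[0,0,0,0,0]}'
python3 - <<'E'
from station import ctrl
from h import *
import pickle
o,c=wristcam(ctrl);pickle.dump(c,open("w3.pkl","wb"))
print(o["ee_pos"],o["eef_rot"],o["grip_width"])
print(proj(c,[.6311,.0235,.152]),proj(c,[.6311,.0235,.112]))
cv2.imwrite("pics/w3.png",c["pixels"][...,::-1])
E
```

```text
time_s: 6.97
ee_pos: [0.5498, -0.0025, 0.2311]
eef_rot: [-3.139, 0.006, 0.312]
force: [-0.3, 0.2, -0.0]
grip_width: 0.0559
[ 0.5497862  -0.002527    0.23111752] [-3.13911149  0.00645152  0.31185491] 0.05590455655938689
[[259.02508701  86.31180789]] [[259.03837766  86.58750834]]
```

View pics/w3.png

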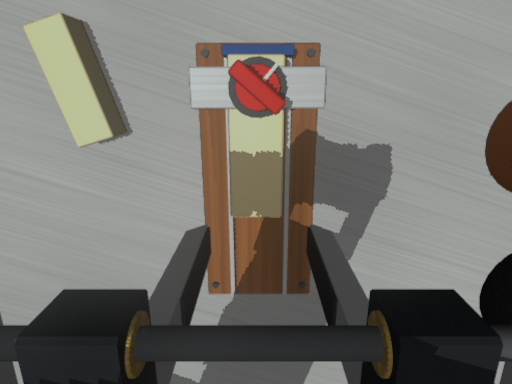

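Wing ends are at about (235,67) and (278,107), the axis at (257,87), and the tick lines run (265,80)–(277,66) in line. Next, a fit of the wing direction.

```bash
python3 - <<'E'
import pickle
from h import *
c=pickle.load(open("w3.pkl","rb"))
h=cv2.cvtColor(c["pixels"],cv2.COLOR_RGB2HSV).astype(int)
m=((h[...,0]<6)|(h[...,0]>174))&(h[...,1]>190);m[:45]=0;m[125:]=0;m[:,:215]=0;m[:,300:]=0
V=h[...,2][m];print(np.percentile(V,[5,25,50,75,95]))
for f in (0,np.percentile(V,50)-25):
    b=(m&(h[...,2]>f)).astype(np.uint8)
    p=np.argwhere(big(b))[:,::-1]
    P=plane(c,p,.152)[:,:2]*1000;w,v=np.linalg.eigh(np.cov(P.T))
    print(f,len(p),P.mean(0),cv2.minAreaRect(P.astype(np.float32)),np.arctan2(v[1,1],v[0,1]),w)
print(plane(c,[[235,67],[278,107],[256.5,87]],.152))
E
```

```text
Traceback (most recent call last):
IndexError: index 0 is out of bounds for axis 0 with size 0
```

```bash
python3 - <<'E'
import pickle
from h import *
c=pickle.load(open("w3.pkl","rb"))
print(c["pixels"][87,257],c["pixels"][100,250])
h=cv2.cvtColor(c["pixels"],cv2.COLOR_RGB2HSV).astype(int)
m=((h[...,0]<6)|(h[...,0]>174))&(h[...,1]>130);m[:45]=0;m[125:]=0;m[:,:215]=0;m[:,300:]=0
b=m&(h[...,2]<(h[...,2][87,257]+h[...,2][100,250])/2+0) if h[...,2][87,257]<h[...,2][100,250] else m&(h[...,2]>(h[...,2][87,257]+h[...,2][100,250])/2)
for q in (m,b):
    p=np.argwhere(big(q))[:,::-1]
    P=plane(c,p,.152)[:,:2]*1000;w,v=np.linalg.eigh(np.cov(P.T))
    print(len(p),P.mean(0),cv2.minAreaRect(P.astype(np.float32)),np.arctan2(v[1,1],v[0,1]),w)
print(plane(c,[[235,67],[278,107],[256.5,87]],.152))
E
```

```text
[181  62  56] [182  63  57]
1904 [629.91737415  24.92906991] ((630.0732421875, 24.704544067382812), (30.15935707092285, 40.39996337890625), 8.546002388000488) 1.167615958715892 [ 46.57281571 108.38072749]
1436 [629.9874178   22.34226665] ((630.0732421875, 24.704544067382812), (30.15935707092285, 40.39996337890625), 8.546002388000488) 1.119665845863067 [ 40.58960661 106.48344418]
[[0.63792879 0.04257042 0.152     ]
 [0.62211516 0.00684286 0.152     ]
 [0.63014981 0.02499545 0.152     ]]
```

```bash
python3 -m creep '{"translation":[[25,8,0],[50,16,0],[75,25,0],[80.5,27,0],[80.5,27,0]],"yaw":[0.12,0.24,0.36,0.48,0.6],"gripper":[0,0,0,0,0]}'
python3 -m creep '{"translation":[[0,0,0],[0,0,0],[0,0,0],[0,0,0],[0,0,0]],"yaw":[0.12,0.24,0.24,0.24,0.24],"gripper":[0,0,0,0,0]}'
```

```text
time_s: 7.43
ee_pos: [0.6289, 0.0241, 0.2294]
eef_rot: [-3.137, 0.008, 0.918]
force: [-0.7, -0.1, -0.5]
grip_width: 0.0923
time_s: 7.85
ee_pos: [0.6284, 0.0238, 0.2291]
eef_rot: [-3.137, 0.008, 1.154]
force: [-0.2, 0.1, 0.7]
grip_width: 0.0943
```

```bash
python3 -m creep '{"translation":[[2,0.5,-30],[2,0.5,-60],[2,0.5,-85],[2,0.5,-93],[2,0.5,-93]],"yaw":[0,0,0,0,0],"gripper":[0,0,0,0,0]}' 45
python3 -m creep '{"translation":[[0,0,0],[0,0,0],[0,0,0],[0,0,0],[0,0,0]],"yaw":[0,0,0,0,0],"gripper":[255,255,255,255,255]}' 45
python3 -m creep '{"translation":[[0,0,0],[0,0,0],[0,0,0],[0,0,0],[0,0,0]],"yaw":[0,0,0,0,0],"gripper":[255,255,255,255,255]}' 45
python3 - <<'E'
from station import ctrl
o=ctrl.get_obs();print(o["force"],o["moment"],o["qpos"],o["grip_width"])
E
```

```text
time_s: 8.27
ee_pos: [0.6294, 0.0242, 0.1342]
eef_rot: [-3.134, 0.01, 1.151]
force: [-1.2, -0.1, 0.4]
grip_width: 0.0937
time_s: 8.68
ee_pos: [0.6297, 0.0242, 0.1351]
eef_rot: [-3.135, 0.009, 1.151]
force: [0.2, 0.7, -0.4]
grip_width: 0.0641
time_s: 9.1
ee_pos: [0.6297, 0.0242, 0.1351]
eef_rot: [-3.135, 0.009, 1.151]
force: [0.2, 0.0, -0.6]
grip_width: 0.031
[ 0.23717902  0.04415277 -0.62727012] [-0.04816842 -0.08222515  0.08198464] [-0.01735841  0.56213944  1.36249537 -0.0061874   1.226939    0.40436128] 0.03104150897770162
```

```bash
python3 -m creep '{"translation":[[0,0,0],[0,0,0],[0,0,0],[0,0,0],[0,0,0]],"yaw":[0,0,0,0,0],"gripper":[255,255,255,255,255]}' 45
cat > m.py <<'E'
from station import ctrl
o=ctrl.get_obs();print("F",o["force"].round(2),"M",o["moment"].round(3),"q6",o["qpos"][5].round(3),"yaw",o["eef_rot"][2].round(4),"w",o["grip_width"].round(4))
E
python3 m.py
python3 -m creep '{"translation":[[0,0,0],[0,0,0],[0,0,0]],"yaw":[-0.05,-0.1,-0.15],"gripper":[255,255,255]}' 45; python3 m.py
```

```text
time_s: 9.52
ee_pos: [0.6297, 0.0243, 0.1351]
eef_rot: [-3.135, 0.009, 1.151]
force: [-0.7, 0.3, 0.1]
grip_width: 0.0117
time_s: 9.77
ee_pos: [0.6297, 0.0242, 0.1351]
eef_rot: [-3.135, 0.009, 0.999]
force: [-1.3, -0.8, 1.3]
grip_width: 0.0115Traceback (most recent call last):
  File "m.py", line 2, in <module>
    o=ctrl.get_obs();print("F",o["force"].round(2),"M",o["moment"].round(3),"q6",o["qpos"][5].round(3),"yaw",o["eef_rot"][2].round(4),"w",o["grip_width"].round(4))
                                                                                                                                          ^^^^^^^^^^^^^^^^^^^^^
AttributeError: 'float' object has no attribute 'round'
Traceback (most recent call last):
  File "m.py", line 2, in <module>
    o=ctrl.get_obs();print("F",o["force"].round(2),"M",o["moment"].round(3),"q6",o["qpos"][5].round(3),"yaw",o["eef_rot"][2].round(4),"w",o["grip_width"].round(4))
                                                                                                                                          ^^^^^^^^^^^^^^^^^^^^^
AttributeError: 'float' object has no attribute 'round'
```

```bash
sed -i 's/o\["grip_width"\].round(4)/round(o["grip_width"],4)/' m.py; python3 m.py
python3 -m creep '{"translation":[[0,0,0],[0,0,0],[0,0,0],[0,0,0]],"yaw":[-0.05,-0.1,-0.15,-0.2],"gripper":[255,255,255,255]}' | tail -2; python3 m.py
python3 -m creep '{"translation":[[0,0,0],[0,0,0],[0,0,0],[0,0,0]],"yaw":[-0.05,-0.1,-0.15,-0.2],"gripper":[255,255,255,255]}' | tail -2; python3 m.py
python3 -c "
from station import ctrl
from h import *
import pickle
o,c=wristcam(ctrl);pickle.dump(c,open('w4.pkl','wb'))
cv2.imwrite('pics/w4.png',c['pixels'][...,::-1])"
```

```text
F [-1.26 -0.83  1.33] M [-0.043  0.034  0.143] q6 0.555 yaw 0.9991 w 0.0115
force: [-1.0, -0.3, 0.2]
grip_width: 0.0122
F [-0.97 -0.33  0.17] M [-0.025  0.079  0.145] q6 0.756 yaw 0.7968 w 0.0122
force: [-0.9, 0.2, 0.8]
grip_width: 0.0114
F [-0.91  0.18  0.77] M [-0.076  0.112  0.166] q6 0.957 yaw 0.5945 w 0.0114
```

View pics/w4.png

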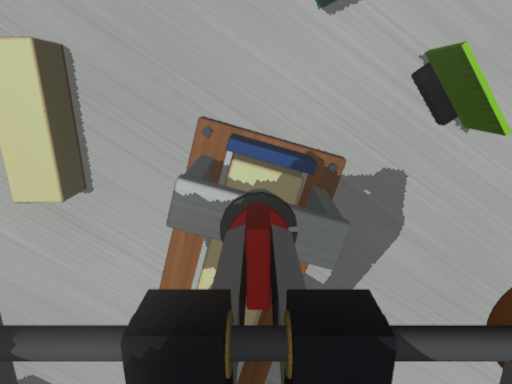

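The ticks are hidden behind the right finger in this view, and the wing is gripped squarely at (258,255). The moment is steady at 0.15–0.17 N m, so the foot is still free. I'll continue in steps, watching the torque.

```bash
for i in 1; do :; done
python3 -m creep '{"translation":[[0,0,0],[0,0,0],[0,0,0]],"yaw":[-0.05,-0.1,-0.15],"gripper":[255,255,255]}' >/dev/null; python3 m.py
python3 -m creep '{"translation":[[0,0,0],[0,0,0],[0,0,0]],"yaw":[-0.05,-0.1,-0.15],"gripper":[255,255,255]}' >/dev/null; python3 m.py
python3 -m creep '{"translation":[[0,0,0],[0,0,0]],"yaw":[-0.05,-0.1],"gripper":[255,255]}' >/dev/null; python3 m.py
```

```text
F [-0.79  0.43  0.09] M [-0.07   0.125  0.14 ] q6 1.11 yaw 0.4399 w 0.0119
F [-0.92 -0.43  0.19] M [-0.007  0.178  0.2  ] q6 1.26 yaw 0.289 w 0.0117
F [-0.83  0.41  0.37] M [-0.09   0.085  0.143] q6 1.36 yaw 0.1879 w 0.0121
```

```bash
python3 -m creep '{"translation":[[0,0,0],[0,0,0]],"yaw":[-0.05,-0.1],"gripper":[255,255]}' >/dev/null; python3 m.py
python3 -m creep '{"translation":[[0,0,0],[0,0,0]],"yaw":[-0.05,-0.1],"gripper":[255,255]}' >/dev/null; python3 m.py
python3 -m creep '{"translation":[[0,0,0],[0,0,0]],"yaw":[-0.05,-0.1],"gripper":[255,255]}' >/dev/null; python3 m.py
```

```text
F [ 0.45 -0.38 -0.1 ] M [-0.082  0.083  0.111] q6 1.46 yaw 0.0869 w 0.0118
F [-0.33  0.37  0.21] M [-0.034  0.178  0.134] q6 1.56 yaw -0.0141 w 0.0113
F [-0.44  0.28  0.01] M [-0.013  0.077  0.129] q6 1.661 yaw -0.1151 w 0.0122
```

```bash
python3 -m creep '{"translation":[[0,0,0],[0,0,0]],"yaw":[-0.05,-0.1],"gripper":[255,255]}' >/dev/null; python3 m.py
python3 -m creep '{"translation":[[0,0,0],[0,0,0]],"yaw":[-0.05,-0.1],"gripper":[255,255]}' >/dev/null; python3 m.py
python3 -m creep '{"translation":[[0,0,0],[0,0,0]],"yaw":[-0.05,-0.1],"gripper":[255,255]}' >/dev/null; python3 m.py
```

```text
F [-0.77  0.66  0.7 ] M [0.018 0.122 0.209] q6 1.761 yaw -0.2161 w 0.0118
F [-0.13  0.13  0.35] M [-0.015  0.12   0.173] q6 1.861 yaw -0.3171 w 0.0117
F [-1.28 -0.28 -0.01] M [0.077 0.077 0.233] q6 1.962 yaw -0.4181 w 0.0115
```

```bash
python3 -m creep '{"translation":[[0,0,0]],"yaw":[-0.05],"gripper":[255]}' >/dev/null; python3 m.py
python3 -m creep '{"translation":[[0,0,0]],"yaw":[-0.05],"gripper":[255]}' >/dev/null; python3 m.py
python3 -m creep '{"translation":[[0,0,0]],"yaw":[-0.05],"gripper":[255]}' >/dev/null; python3 m.py
python3 -m creep '{"translation":[[0,0,0]],"yaw":[-0.05],"gripper":[255]}' >/dev/null; python3 m.py
```

```text
F [0.51 0.03 0.98] M [-0.002  0.069  0.258] q6 2.013 yaw -0.4689 w 0.0118
F [-0.56  0.17  0.17] M [-0.013  0.032  0.305] q6 2.063 yaw -0.5198 w 0.0115
F [ 0.78 -0.48  0.25] M [-0.043  0.128  0.311] q6 2.114 yaw -0.5705 w 0.0116
F [-0.16  0.48  0.91] M [0.04  0.107 0.358] q6 2.165 yaw -0.6213 w 0.0118
```

The torque has climbed to about 0.32 N m, the slip level. I'll average the stationary moment, which should be 0.30 if the clutch has reached slip, and look at the scene camera ticks.

```bash
python3 - <<'E'
from station import ctrl
from h import *
m=[]
for i in range(8):
    o,c=wristcam(ctrl) if i<7 else (ctrl.get_obs(),c); m.append(o["moment"][2])
s=ctrl.camera("scene")
print(np.round(m,3),np.mean(m[1:]))
a=c["pixels"][170:300,180:340];b=s["pixels"][175:215,245:300]
z=np.hstack([cv2.resize(a,(480,390),interpolation=2),cv2.resize(b,(320,390),interpolation=2)])
cv2.imwrite("pics/w5.png",z[...,::-1])
E
```

```text
[0.358 0.296 0.32  0.283 0.278 0.331 0.319 0.293] 0.3027785289167194
```

View pics/w5.png

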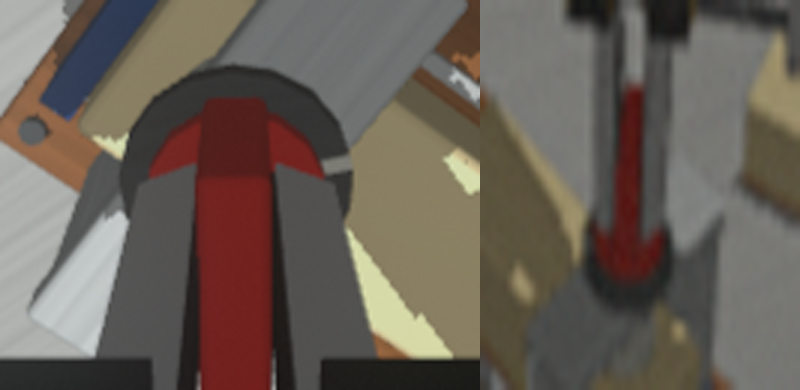

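Standing moment is 0.303 N m, right at the "0.3 stopped" slip level. The collar tick is now visible at (337,163), while the knob tick is hidden by the finger. Now I compute the collar tick's angle against the tool yaw to quantify lag (spring wind-up is about 0.15 rad at 0.3 N m).

```bash
python3 - <<'E'
from station import ctrl
from h import *
import pickle
o,c=wristcam(ctrl)
A=np.array([.6303,.0243])
uv=[180+336/3,170+164/3];P=plane(c,uv,.105)[0,:2]-A
print("now",np.hypot(*P),np.arctan2(P[1],P[0]),o["eef_rot"][2],"lag",np.arctan2(P[1],P[0])-(o["eef_rot"][2]-np.pi/2), "axis px",proj(c,[*A,.105]),proj(c,[*A,.112]))
c3=pickle.load(open("w3.pkl","rb"))
for uv,z in (([268,78],.112),([275,68],.105)):
    P=plane(c3,uv,z)[0,:2]-A;print("start",np.hypot(*P),np.arctan2(P[1],P[0])-(1.154-np.pi/2))
h=cv2.cvtColor(c["pixels"],cv2.COLOR_RGB2HSV).astype(int)
k=(h[...,1]<40)&(h[...,2]>140);k[:200]=0;k[250:]=0;k[:,:270]=0;k[:,310:]=0
p=np.argwhere(k);print(len(p), p[:,::-1].mean(0) if len(p) else 0, p[:,::-1].min(0) if len(p) else 0,p[:,::-1].max(0) if len(p) else 0)
E
```

```text
now 0.020567697490488514 -2.0257024044699348 -0.6194493250248223 lag 0.16454324734978432 axis px [[258.64194335 229.7059654 ]] [[258.57424374 234.49070362]]
start 0.010651185357682388 -0.12893459462501333
start 0.020177597799480654 -0.022374245480783927
0 0 0 0
```

The lag is about 0.17–0.19 rad against about 0.15–0.16 rad of wind-up, so this is right at slip onset. One small confirming step of 0.05 rad: if the collar tick stays fixed in the world, the clutch has slipped.

```bash
python3 -m creep '{"translation":[[0,0,0]],"yaw":[-0.05],"gripper":[255]}' >/dev/null; python3 m.py
python3 - <<'E'
from station import ctrl
from h import *
m=[]
for i in range(6):
    o,c=wristcam(ctrl); m.append(o["moment"][2])
print(np.round(m,3),np.mean(m[1:]),o["eef_rot"][2])
# old collar tick world -> predicted pixel if still / if moved along
A=np.array([.6303,.0243])
for n,a in (("still",-2.0257),("moved",-2.0757)): print(n,proj(c,[*(A+.0206*np.array([np.cos(a),np.sin(a)])),.105]))
a=c["pixels"][170:300,180:340];cv2.imwrite("pics/w6.png",cv2.resize(a,(480,390),interpolation=2)[...,::-1])
E
```

```text
F [-0.61  0.48 -0.19] M [0.045 0.084 0.291] q6 2.211 yaw -0.6683 w 0.0119
[0.291 0.292 0.308 0.351 0.315 0.271] 0.30762682686472603 -0.6681426547682057
still [[291.77905126 223.11490916]]
moved [[292.04915369 224.6584608 ]]
```

View pics/w6.png

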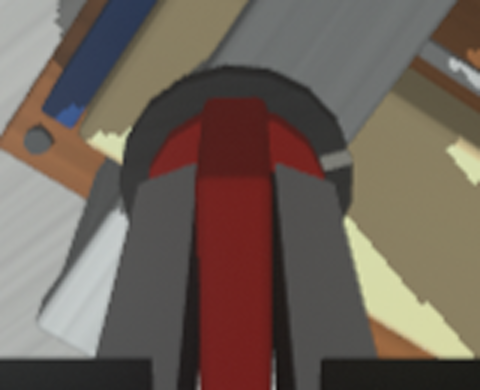

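The collar tick is at (334,160) in the crop, px (291.4,223.3). That matches "still", not "moved", and the torque is unchanged, so the clutch has slipped (about 0.05–0.08 rad). I stop here, release and lift clear.

```bash
python3 -m creep '{"translation":[[0,0,0],[0,0,0],[0,0,0],[0,0,0],[0,0,0]],"yaw":[0,0,0,0,0],"gripper":[0,0,0,0,0]}' | tail -1
python3 -m creep '{"translation":[[0,0,0],[0,0,0],[0,0,0],[0,0,0],[0,0,0]],"yaw":[0,0,0,0,0],"gripper":[0,0,0,0,0]}' | tail -1
python3 -m creep '{"translation":[[0,0,15],[0,0,40],[0,0,75],[0,0,100],[0,0,100]],"yaw":[0,0,0,0,0],"gripper":[0,0,0,0,0]}'
python3 -m creep '{"translation":[[-25,-8,0],[-50,-16,0],[-75,-24,0],[-100,-30,0],[-120,-37,0]],"yaw":[0.12,0.24,0.36,0.48,0.6],"gripper":[0,0,0,0,0]}'
python3 -m creep '{"translation":[[0,0,0],[0,0,0],[0,0,0],[0,0,0],[0,0,0]],"yaw":[0.12,0.24,0.36,0.38,0.38],"gripper":[0,0,0,0,0]}'
python3 - <<'E'
from station import ctrl
from h import *
o,c=wristcam(ctrl);s=ctrl.camera("scene");t=ctrl.camera("top")
print(o["time_s"],o["force"],o["moment"],o["joint_vel"].round(3))
z=np.zeros((600,800,3),np.uint8)
x,y=np.clip(proj(c,[.6303,.0243,.112])[0].astype(int),[70,70],[440,320]);print(x,y)
a=c["pixels"][y-70:y+130,x-70:x+70];z[:571,:400]=cv2.resize(a,(400,571),interpolation=2)
z[:300,400:]=cv2.resize(s["pixels"],(400,300));z[300:,400:]=cv2.resize(t["pixels"],(400,300))
cv2.imwrite("pics/w7.png",z[...,::-1])
E
```

```text
grip_width: 0.0413
grip_width: 0.0748
time_s: 14.57
ee_pos: [0.6308, 0.0244, 0.2411]
eef_rot: [-3.13, 0.003, -0.668]
force: [0.3, 0.1, 0.3]
grip_width: 0.0938
time_s: 14.98
ee_pos: [0.5091, -0.0128, 0.2407]
eef_rot: [-3.13, 0.004, -0.062]
force: [0.9, -0.5, 1.5]
grip_width: 0.0937
time_s: 15.4
ee_pos: [0.5091, -0.0128, 0.2405]
eef_rot: [-3.13, 0.004, 0.316]
force: [-0.1, 0.8, 0.3]
grip_width: 0.0939
15.4 [-0.12425308  0.8291645   0.28424458] [ 0.01831706 -0.01241348 -0.01059003] [-0.001  0.002 -0.002 -0.     0.001  0.064]
263 70
```

View pics/w7.png

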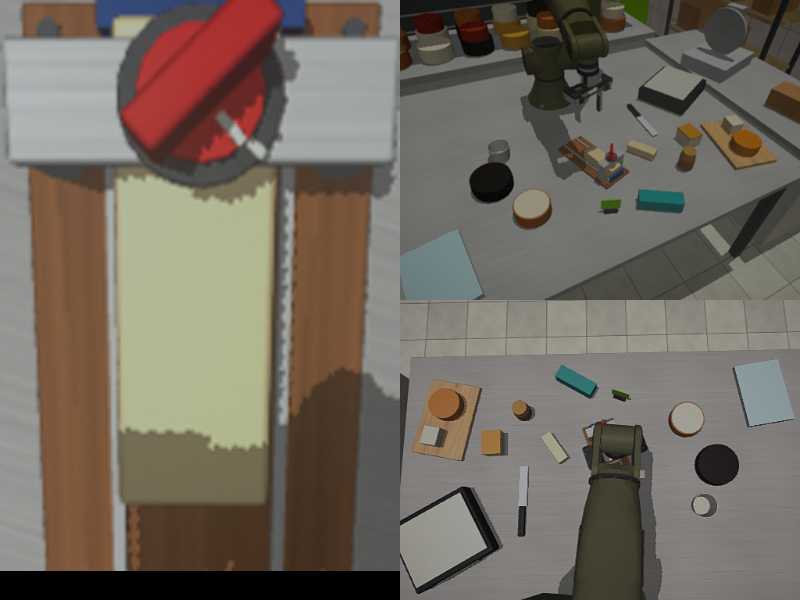

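The knob tick is at (235,127) and the collar tick at (257,152). They're nearly in line, and the cheese and other things look undisturbed. I'll measure how far the ticks have parted against the starting picture.

```bash
python3 - <<'E'
from station import ctrl
from h import *
import pickle
o,c=wristcam(ctrl);c3=pickle.load(open("w3.pkl","rb"))
for n,cc in (("start",c3),("now",c)):
    ctr=proj(cc,[.6303,.0243,.11])[0]
    h=cv2.cvtColor(cc["pixels"],cv2.COLOR_RGB2HSV).astype(int)
    h0=cv2.GaussianBlur(cc["pixels"],(0,0),.1)
    m=(h[...,1]<70)&(h[...,2]>110)
    yy,xx=np.mgrid[:384,:512]
    # disc centre by red+dark: collar fit
    dark=big((h[...,2]<95)&(np.hypot(xx-ctr[0],yy-ctr[1])<36)&(h[...,1]<60))
    red=((h[...,0]<6)|(h[...,0]>174))&(h[...,1]>130)&(np.hypot(xx-ctr[0],yy-ctr[1])<30)
    P=plane(cc,np.argwhere(dark)[:,::-1],.105)[:,:2]*1000
    hull=cv2.convexHull(P.astype(np.float32));C,r=cv2.minEnclosingCircle(hull);print(n,"collar fit",C,r)
    C=np.array([630.3,24.3]) if abs(r-24)>2 else np.array(C)
    for z,lo,hi in ((.112,11,16.8),(.105,19.5,23)):
        g=plane(cc,np.c_[xx.ravel(),yy.ravel()],z)[:,:2]*1000-C;rr=np.hypot(*g.T)
        k=m.ravel()&(rr>lo)&(rr<hi);k=big(k.reshape(m.shape)).ravel() if k.any() else k
        if k.any():
            q=g[k].mean(0);print("  z",z,k.sum(),"r",np.hypot(*q).round(1),"ang",np.arctan2(q[1],q[0]).round(3))
E
```

```text
start collar fit (622.611083984375, 27.842782974243164) 21.877777099609375
  z 0.112 32 r 13.8 ang -0.374
  z 0.105 22 r 21.1 ang -0.386
now collar fit (618.0660400390625, 20.707046508789062) 22.181529998779297
  z 0.112 120 r 13.9 ang -3.128
  z 0.105 277 r 16.5 ang -2.896
```

```bash
python3 - <<'E'
from station import ctrl
from h import *
o,c=wristcam(ctrl)
h=cv2.cvtColor(c["pixels"],cv2.COLOR_RGB2HSV).astype(int)
yy,xx=np.mgrid[:384,:512]
for C in ([630.3,24.3],[630.8,24.0],[629.7,24.3]):
  for z,lo,hi in ((.112,10,16.5),(.105,19.5,22.5)):
    g=plane(c,np.c_[xx.ravel(),yy.ravel()],z)[:,:2]*1000-np.array(C);rr=np.hypot(*g.T);a=np.arctan2(g[:,1],g[:,0])
    k=(h[...,1]<70).ravel()&(h[...,2]>100).ravel()&(rr>lo)&(rr<hi)&(abs(a+2.03)<.45)
    k=big(k.reshape(yy.shape)).ravel();q=g[k].mean(0);print(C,z,k.sum(),"r",np.hypot(*q).round(1),"ang",np.arctan2(q[1],q[0]).round(3))
E
```

```text
[630.3, 24.3] 0.112 32 r 13.2 ang -2.091
[630.3, 24.3] 0.105 20 r 21.0 ang -1.966
[630.8, 24.0] 0.112 32 r 13.2 ang -2.135
[630.8, 24.0] 0.105 20 r 20.9 ang -1.994
[629.7, 24.3] 0.112 33 r 13.4 ang -2.052
[629.7, 24.3] 0.105 19 r 21.0 ang -1.932
```

The knob's tick is now about 0.1 rad ahead of the collar's, so there was one small slip in the right direction. Nothing is being touched, so I hand in.

```bash
python3 -c "
from station import ctrl
print(ctrl.hand_in())"
```

```text
the job is handed in; nothing more can be done
None
```

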